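Shift the stream selector to line three through its H-gate

TASK

Switch the gated stream selector to its third line: with the fingertips, push the orange lever knob across to the right along the cross channel, then push it forward (away from you) fully home into the slot marked with three dots. Only push the knob, never pinch it between the fingers; do not dip the lever into any other slot, leave the bottles, beaker and pens around it where they stand, and finish clear of everything.

Things in the scene. Friction and masses are not known exactly. Their poses are not given: they have to be found in the camera images.
- selector: stream selector, a white box with a grey top plate, fixed to the bench; 150 (x) x 170 (y) x 100 mm high, its foot flange 6 mm wider all round. Origin: centre of its underside. x axis: forward (away from the robot, turned up to 0.3 rad either way), y: its left, z: up.
- gate (a point): centre of the H-shaped cut, on the top plate's upper face, 100 mm above the selector's origin, same axes. Cut 17 mm wide: a cross channel along y at x = 0; four slots leave it at y = +28 and -28 mm and end at x = +45 and -45 mm. Raised blue dots beyond the slot ends: one = forward left, two = rear left, three = forward right (x+, y-), four = rear right.
- lever_across (a joint): sideways tilt of the lever about the selector's x axis; pivot at the selector's centre, 20 mm above the bench. Rad, 0 upright, + to the right (-y). Stops at -0.36 (in line with slots one and two) and +0.36 (slots three and four). Starts between -0.33 and -0.08. Stays where it is left; about 1.5 N at the knob moves it.
- lever_forward (a joint): fore-and-aft tilt of the lever about the y axis carried by lever_across, same pivot. Rad, 0 in the cross channel, + forward. Stops at +-0.40; the gate limits it to about +-0.05 unless lever_across is within about 0.05 of an end. Starts near 0. Stays where it is left; about 1.5 N at the knob moves it.
- knob (a point): centre of the lever's orange knob, a rounded block 26 x 26 mm, 45 mm high, on a 10 mm stem, 132.5 mm from the pivot. In the selector's frame: (132.5 sin f, -132.5 sin a cos f, 20 + 132.5 cos a cos f) mm, a = lever_across, f = lever_forward. 30 mm clear above the plate when upright, 10 mm when tilted home.
- slot3 (a point): middle of the stem at the plate's top face when the lever is fully home in slot three (the slot with three dots); fixed to the selector, 34 mm forward, 28 mm right of its centre, 100 mm up
- rinse_bottle: loose white bottle with a white cap and grey band, diameter 60, height 121 mm, beside the selector; origin at the centre of its foot
- standard_bottle_1: loose white bottle with a blue cap, diameter 48, height 101 mm, beside the selector; origin at the centre of its foot
- tuning_bottle: loose white bottle with a white cap and green band, diameter 48, height 101 mm, at the left of the bench; origin at the centre of its foot
- beaker: loose clear beaker, diameter 53, height 66 mm, at the left of the bench; origin at the centre of its foot
- marker_blue: loose blue marker pen, 138 mm long along its y, 16 mm thick, lying at the left; origin in the middle of its underside
- pen_red: loose red pen, 142 mm long along its y, 12 mm thick, lying at the left; origin in the middle of its underside

How it is judged (in metres and radians):
On the way, in this order (a step that is already met when the one before it is completed fails the run):
1. the lever is pushed across to the right, still in the cross channel (value of joint lever_across above 0.25 rad and value of joint lever_forward below 0.15 rad), for 0.05 s.
2. the lever is pushed forward, home in slot three (value of joint lever_across above 0.27 rad and value of joint lever_forward above 0.34 rad), for 0.2 s.
At the end, for the whole second after the job is handed in: the lever rests in slot three: lever_across above 0.27 rad and lever_forward above 0.34 rad (the knob within about 8 mm of its forward stop), at rest (all of step 2 and velocity of joint lever_across between -0.05 and 0.05 rad/s and velocity of joint lever_forward between -0.05 and 0.05 rad/s); the robot touches nothing.
It fails at once if the lever dips into slot one (value of joint lever_across below 0 rad and value of joint lever_forward above 0.15 rad).
It fails at once if the lever dips into a rear slot (two or four) (value of joint lever_forward below -0.15 rad).
It fails at once if the knob is pinched: fingers press on two opposite faces of it at once (contact force between each of lever_forward_c3, lever_forward_c4 and the fingers above 0.5 N or contact force between each of lever_forward_c1, lever_forward_c2 and the fingers above 0.5 N).
It fails at once if a bottle, the beaker or a pen is lifted, carried or pushed more than 20 mm (distance of any of rinse_bottle, standard_bottle_1, tuning_bottle, beaker, marker_blue, pen_red from where it was at the start of the episode above 0.02 m).
It fails at once if a bottle or the beaker is tipped over (angle between any of rinse_bottle, standard_bottle_1, tuning_bottle, beaker's own z axis and vertical above 0.5 rad).
It also fails if it takes over 42 s, if anything falls off the work surface, if the arm or the gripper's body presses on something with over 40 N, if the wrist force passes 120 N, or if a joint passes its speed limit or range.

ROBOT

A 6-joint arm with a two-finger parallel gripper is mounted at the origin on a cart in front of the work surface, level with it; the furniture and walls round the work are solid. World frame = base frame: x ahead of the robot, y to its left, z up, the work surface at z = 0. Lengths are in mm, angles in rad, forces in N, time in s.
With the tool pointing down it reaches from about 350 to 975 mm from the base axis. Payload 7.1 kg.
Tool frame: the origin (TCP) lies at the very end of the fingers, on their centre line; the grasp point (between the pads) lies 19 mm behind it; z points along the fingers, y is the direction in which the jaws open and shut (so a half turn about z gives the same grasp; the last joint's range is limited). The gripper opens to 88 mm and grips with 3 to 60 N. Pads are 20 mm wide; open, the fingers measure 115 mm over their backs; the gripper's body (75 mm by 178 mm) begins 61 mm behind the grasp point.
Start: joints at [-1.286, 0.423, 1.63, -0, 1.089, -0.019], TCP at [186.985, -596.356, 202.075] pointing down, gripper open.
Joint ranges: [-3, 3], [-0.9, 2.11], [0.09, 2.58], [-1.31, 4.45], [0.11, 2.69], [-2.54, 2.54]. Speed limits (rad/s): [2.39, 2.39, 3.01, 3.14, 3.14, 3.14].

INTERFACE

Orientations are given as a rotation vector (axis times angle).
In Python, from workcell import readout, imaging, close_job gives the robot as it stands.
- The arm moves only by the tool carry_out, never from a script. Its argument "rows" is a list of rows, each a list of 3 entries, a list of its own where there are three numbers: the shift along the tool's x, y, z in m, then the turn, a rotation vector about the tool's x, y, z in rad, then the closure, from 0 (fully open) to 1 (shut). In form: [[[dx, dy, dz], [wx, wy, wz], hand], ...]. A call has 1 to 12 rows; each row shifts and turns the commanded pose from where the row before left it, along the tool's axes as they then stand; what a row does not reach is not made up. A row lasts 1/12 s, in which the tool goes at most 41.7 mm and 7.16 degrees, less where a joint would pass 70% of its speed; a pose out of reach is approached as far as the arm can. A call with a gripper value outside its range is refused whole. The fingers move at their own pace and stop on an object; the grip force is fixed at half the most. Time passes only in rows, so rows that do not move let the fingers close. It gives the time, the measured TCP pose, the force and the opening at its end, in the units of the state.
- readout.get_obs(): the state, without advancing time (a new reading comes with each control period).
- imaging.get_image(name): name is "scene" or "top"; returns the picture (420x560x3 uint8, red, green, blue); there is no depth.
- imaging.camera_params(name): a dict with "fx", "fy", "cx", "cy" (pixels), "rvec" (rotation vector, rad) and "tvec" (3), from world to camera coordinates, as OpenCV has them. Camera axes: x right, y down, z forward; pixel columns grow to the right and rows downward; lengths in mm; the calibration is good to about 2 mm. A picture is of the moment at which its call begins. camera_params takes no time and is no camera call.
- close_job(): hands the job in, once; it reports no verdict.
The state is a dict: "t": time; "qpos": joint angles; "qvel": joint speeds; "joint_torque": joint torques, N m; "ee_pos": TCP position; "orientation": TCP orientation; "ft_force": force on the tool from outside, world axes, zero at the start; "moment": the same for the moment, N m; "width": finger opening in mm.
Only numpy, scipy, OpenCV 4.12 (cv2) and the standard library are available. Lean on these libraries where they do the work, as an engineer would, in place of code of your own. Each camera call takes 0.05 s, during which the arm holds its last target.

## Working session

There is one attempt and no reset: what is moved stays moved. The work goes in short steps, Python scripts to look and compute and a tool call to move; the robot and the scene stay as the last step left them, time stands still between calls to the robot, and variables do not carry over. Pictures are saved under pics/ and viewed, and the job is handed in when it is done.

Besides the shell and the picture viewer there is one more tool, called after "Call:" in YAML: its name, and indented under it one key for each argument. carry_out: Moves the arm, as the interface text tells. Its arguments: {"type":"object","properties":{"rows":{"type":"array","items":{"type":"array"}}},"required":["rows"]}

```bash
ls; mkdir -p pics; python3 - <<'E'
from workcell import readout, imaging
import cv2
print(readout.get_obs())
for n in ("scene","top"):
    im=imaging.get_image(n); cv2.imwrite(f"pics/{n}0.png",im[:,:,::-1]); print(n,imaging.camera_params(n))
E
```

```text
pics
{'t': 0.0, 'qpos': array([-1.28600153e+00,  4.23831806e-01,  1.63069724e+00, -1.07243573e-06,
        1.08859265e+00, -1.90058509e-02]), 'qvel': array([ 0.00071509,  0.00035516,  0.00035956,  0.00011112, -0.00049339,
        0.00061008]), 'joint_torque': array([-1.36541836e-03, -5.44625688e+01, -2.73658347e+01,  6.40685298e-02,
        2.26576289e-02, -7.03683486e-05]), 'ee_pos': array([ 186.82238995, -595.80388444,  201.30451657]), 'orientation': array([-3.10392007e+00, -4.75147361e-01,  3.19574326e-04]), 'ft_force': array([ 0.42431302, -0.61608771,  0.90740759]), 'moment': array([-0.00953163,  0.01532304, -0.00290801]), 'width': 87.83601020833056}
scene {'fx': 424.312353347842, 'fy': 424.312353347842, 'cx': 277.0253893619466, 'cy': 214.03276510255785, 'rvec': array([ 0.69972097, -2.57507851,  1.15784143]), 'tvec': array([501.59935072, 188.72929966, 945.23796145])}
top {'fx': 489.51918503832803, 'fy': 489.51918503832803, 'cx': 274.87443303471895, 'cy': 219.67845733374457, 'rvec': array([ 2.14277251, -2.11313487,  0.19173396]), 'tvec': array([ 112.43688282,  526.15289697, 1343.09109962])}
```

View pics/scene0.png

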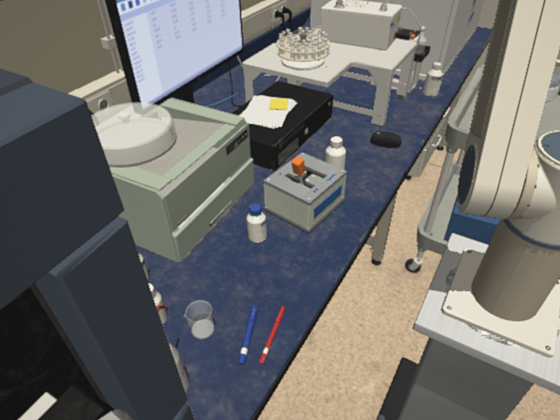

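View pics/top0.png

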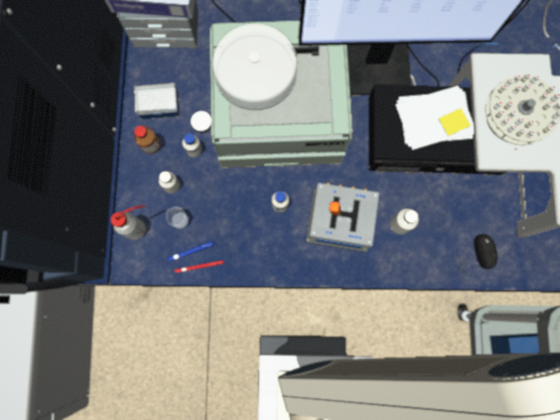

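The scene view shows the selector at about (305,190) with its orange knob at (298,165). In the top view the selector is at (345,215) and the knob at (335,208), with the blue-capped bottle at (281,201) on the left and the white-capped one at (405,221) on the right. I'll crop in to measure these.

```bash
cat > h.py <<'E'
import numpy as np, cv2
from workcell import imaging
def cam(n):
    p=imaging.camera_params(n); K=np.array([[p['fx'],0,p['cx']],[0,p['fy'],p['cy']],[0,0,1]])
    R=cv2.Rodrigues(np.array(p['rvec']))[0]; return K,R,np.array(p['tvec'])
def ray(n,uv):
    K,R,t=cam(n); return -R.T@t, R.T@np.linalg.inv(K)@np.array([uv[0],uv[1],1.])
def onz(n,uv,z):
    o,d=ray(n,uv); return o+d*(z-o[2])/d[2]
def proj(n,P):
    K,R,t=cam(n); q=(R@np.asarray(P,float).reshape(-1,3).T).T+t; q=q@K.T; return q[:,:2]/q[:,2:]
def tri(uv1,uv2):
    o1,d1=ray('top',uv1);o2,d2=ray('scene',uv2)
    s=np.linalg.lstsq(np.c_[d1,-d2],o2-o1,rcond=None)[0]
    a=o1+s[0]*d1;b=o2+s[1]*d2; return (a+b)/2,np.linalg.norm(a-b)
E
python3 - <<'E'
import cv2
for n,(x,y,w,h) in {"top":(255,165,180,110),"scene":(220,120,160,130)}.items():
    im=cv2.imread(f"pics/{n}0.png")[y:y+h,x:x+w]
    s=4
    cv2.imwrite(f"pics/{n}0z.png",cv2.resize(im,None,fx=s,fy=s,interpolation=cv2.INTER_CUBIC))
    full=cv2.imread(f"pics/{n}0.png"); hsv=cv2.cvtColor(full,cv2.COLOR_BGR2HSV)
    for nm,lo,hi in (("orange",(3,150,120),(16,255,255)),("blue",(100,120,90),(125,255,255))):
        m=cv2.inRange(hsv,lo,hi)
        k,l,st,c=cv2.connectedComponentsWithStats(m)
        for i in range(1,k):
            if x<c[i][0]<x+w and y<c[i][1]<y+h and st[i][4]>1: print(n,nm,st[i],c[i].round(2))
E
```

```text
top orange [330 201  10  12 100] [334.51 207.02]
top blue [323 171  10   8  28] [327.46 174.71]
top blue [274 172  12   7  29] [279.52 175.34]
top blue [285 172   2   2   2] [285.5 172.5]
top blue [305 173   5   6  13] [306.92 175.54]
top blue [315 172   5   5  11] [317.18 174.  ]
top blue [255 177  20  27 157] [265.38 190.34]
top blue [286 177   1   2   2] [286.  177.5]
top blue [364 177   4   4   9] [365.67 178.67]
top blue [369 178   7   3  14] [371.64 179.14]
top blue [276 181  14  21 133] [281.3 191.7]
top blue [361 180   2   1   2] [361.5 180. ]
top blue [286 190   3   3   4] [287.   190.75]
top blue [261 205  11  12  73] [266.26 211.33]
top blue [267 210  27  38 286] [282.3  223.93]
top blue [259 231   2   3   3] [259.33 232.  ]
top blue [383 233   2   2   2] [383.5 233.5]
top blue [383 233  19   7  52] [391.67 236.83]
top blue [375 236   5   4  10] [377.4 237.2]
top blue [317 240   5   1   5] [319. 240.]
top blue [323 241   5   1   5] [325. 241.]
top blue [274 242   2   3   3] [274.67 243.  ]
top blue [279 243   8   9  35] [281.6  247.11]
top blue [329 242   5   1   5] [331. 242.]
top blue [335 243   5   1   5] [337. 243.]
top blue [373 242   6   6  19] [375.37 244.74]
top blue [ 262  245   72   42 1039] [298.88 270.91]
top blue [342 244   4   1   4] [343.5 244. ]
top blue [347 245   5   1   5] [349. 245.]
top blue [354 246   5   1   5] [356. 246.]
top blue [281 252  19  11  74] [290.26 257.76]
top blue [329 253  52  35 766] [354.85 270.09]
top blue [366 253   1   2   2] [366.  253.5]
top blue [260 269   4   6   9] [261.11 271.  ]
scene orange [292 157  13  18 130] [298.69 164.23]
scene blue [314 186  27  31 165] [327.22 200.82]
scene blue [249 203  12  12 116] [254.84 208.41]
scene blue [246 233   1   2   2] [246.  233.5]
```

```bash
ls pics
```

```text
scene0.png
scene0z.png
top0.png
top0z.png
```

View pics/top0z.png

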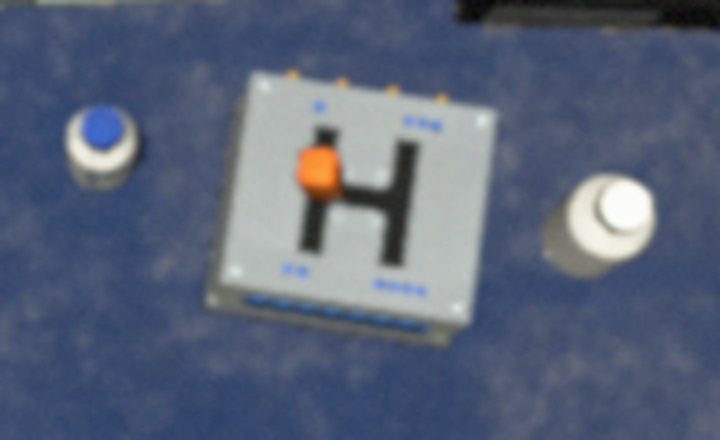

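View pics/scene0z.png

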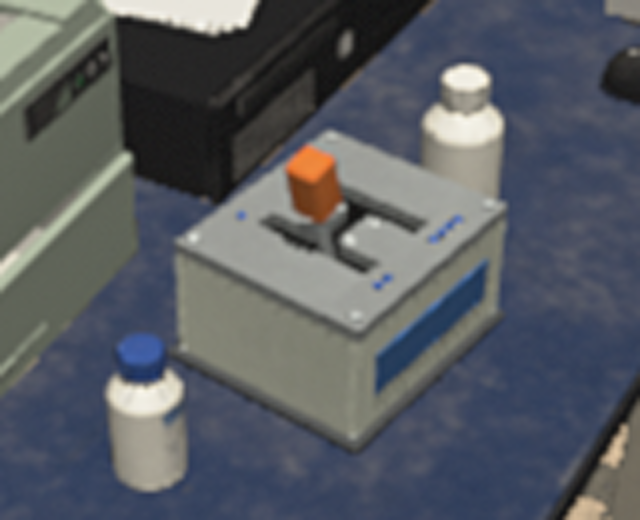

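The zoomed top view shows the plate corners clearly, at zoom pixels (254,73), (497,111), (467,325) and (222,282). The three dots are at (423,124), forward right, and the knob is over the left end of the cross channel at (320,170). Next I'll measure the plate corners, knob and bottles.

```bash
python3 - <<'E'
from h import *
im=cv2.imread("pics/top0.png"); hsv=cv2.cvtColor(im,cv2.COLOR_BGR2HSV)
# H cut: dark pixels on plate
c=np.array([(254,73),(497,111),(467,325),(222,282)])/4+[255,165]-0.375
P=np.array([onz('top',u,100) for u in c]); print("plate corners\n",P.round(1))
print("sides",[np.linalg.norm(P[i]-P[(i+1)%4]).round(1) for i in range(4)])
C=P.mean(0); f=(P[0]+P[1]-P[2]-P[3]); yaw=np.arctan2(f[1],f[0]); l=(P[0]+P[3]-P[1]-P[2]);
print("centre",C.round(1),"yaw",yaw,np.arctan2(-l[0],l[1]))
# H ends zoom px
H=np.array([(326,130),(409,145),(394,262),(311,248)])/4+[255,165]-0.375
Q=np.array([onz('top',u,100) for u in H]); print("H ends",Q.round(1),Q.mean(0).round(1))
# scene corners
cs=np.array([(182,240),(333,133),(504,206),(358,328)])/4+[220,120]-0.375
S=np.array([onz('scene',u,100) for u in cs]); print("scene corners",S.round(1),S.mean(0).round(1))
# knob
K,d=tri((334.51,207.02),(298.69,164.23)); print("knob",K.round(1),d)
R=np.array([[np.cos(yaw),-np.sin(yaw)],[np.sin(yaw),np.cos(yaw)]])
print("knob in sel",(R.T@(K[:2]-C[:2])).round(1), K[2])
print("std cap", onz('top',(255+101/4,165+127/4),101).round(1),"rinse cap",onz('top',(255+627/4,165+204/4),121).round(1))
E
```

```text
plate corners
 [[ 620.2    1.4  100. ]
 [ 595.6 -166.1  100. ]
 [ 446.6 -142.3  100. ]
 [ 473.7   23.4  100. ]]
sides [np.float64(169.4), np.float64(150.8), np.float64(167.9), np.float64(148.1)]
centre [534.  -70.9 100. ] yaw -0.15409554533489656 -0.15382957346401438
H ends [[ 580.5  -48.1  100. ]
 [ 570.7 -105.   100. ]
 [ 489.1  -93.5  100. ]
 [ 497.9  -37.1  100. ]] [534.5 -70.9 100. ]
scene corners [[ 620.2   -2.1  100. ]
 [ 593.8 -164.3  100. ]
 [ 451.1 -142.3  100. ]
 [ 476.9   21.2  100. ]] [535.5 -71.9 100. ]
knob [540.1 -36.8 155.9] 1.6850308573138704
knob in sel [ 0.7 34.6] 155.88139661949043
std cap [579.1 105.8 101. ] rinse cap [ 526.4 -248.5  121. ]
```

The measurements agree. The selector centre is about (534.5, -71) with yaw -0.154. The plate sides measure 168.7 × 149.5 mm, and the knob is at y ≈ +34.6, which puts lever_across near -0.26. The plan is to close the fingers and align the tool x with the selector's x. Then I'll travel at z ≈ 200 to the left of the knob.

Call:
carry_out:
  rows:
    - [[0,0,0],[0,0,0.1145],1]
    - [[0,0,0],[0,0,0.1145],1]
    - [[0,0,0],[0,0,0.1145],1]
    - [[0,0,0],[0,0,0.1145],1]
    - [[0.008,-0.038,0],[0,0,0],1]
    - [[0.008,-0.038,0],[0,0,0],1]
    - [[0.008,-0.038,0],[0,0,0],1]
    - [[0.008,-0.038,0],[0,0,0],1]
    - [[0.008,-0.038,0],[0,0,0],1]
    - [[0.008,-0.038,0],[0,0,0],1]
    - [[0.008,-0.038,0],[0,0,0],1]
    - [[0.008,-0.038,0],[0,0,0],1]

```text
t: 1.1
ee_pos: [296.9, -303.9, 201.9]
orientation: [-3.132, 0.243, 0.0]
ft_force: [0.8, 0.7, -0.4]
width: 11.5
```

Call:
carry_out:
  rows:
    - [[0.015,-0.036,0],[0,0,0],1]
    - [[0.015,-0.036,0],[0,0,0],1]
    - [[0.015,-0.036,0],[0,0,0],1]
    - [[0.015,-0.036,0],[0,0,0],1]
    - [[0.015,-0.036,0],[0,0,0],1]
    - [[0.015,-0.036,0],[0,0,0],1]
    - [[0.015,-0.036,0],[0,0,0],1]
    - [[0.015,-0.036,0],[0,0,0],1]
    - [[0.02,-0.02,0],[0,0,0],1]
    - [[0.02,-0.02,0],[0,0,0],1]
    - [[0.02,-0.018,0],[0,0,0],1]
    - [[0,0,0],[0,0,0],1]

```text
t: 2.1
ee_pos: [531.6, 10.8, 202.1]
orientation: [-3.132, 0.238, -0.004]
ft_force: [-0.0, -0.4, 0.6]
width: 0.6
```

```bash
cat > st.py <<'E'
from h import *
from workcell import readout
o=readout.get_obs(); C=np.array([534.5,-71.]); a=-.154; R=np.array([[np.cos(a),-np.sin(a)],[np.sin(a),np.cos(a)]])
e=o['ee_pos']; w=o['orientation']
print("t",o['t'],"sel xy",(R.T@(e[:2]-C)).round(1),"z",e[2].round(1),"yaw",2*np.arctan2(w[1],w[0]),"F",o['ft_force'].round(1),"width",o['width'])
E
python3 st.py
```

```text
t 2.1 sel xy [-15.4  80.4] z 202.1 yaw 6.131438194880417 F [-0.  -0.4  0.6] width 0.6230805663136854
```

Fingers are shut. I'll shift forward 15 mm, go down to tip z ≈ 121, then look.

Call:
carry_out:
  rows:
    - [[0.015,0,0],[0,0,0],1]
    - [[0,0,0.02],[0,0,0],1]
    - [[0,0,0.02],[0,0,0],1]
    - [[0,0,0.02],[0,0,0],1]
    - [[0,0,0.02],[0,0,0],1]
    - [[0,0,0],[0,0,0],1]

```text
t: 2.6
ee_pos: [539.3, 5.8, 118.5]
orientation: [3.132, -0.242, -0.011]
ft_force: [-1.4, 0.6, -0.6]
width: 0.5
```

```bash
python3 st.py; python3 - <<'E'
from h import *
for n,(x,y,w,h) in {"top":(255,140,180,135),"scene":(200,80,200,150)}.items():
    im=imaging.get_image(n)[:,:,::-1][y:y+h,x:x+w]
    cv2.imwrite(f"pics/{n}1z.png",cv2.resize(im,None,fx=3,fy=3,interpolation=cv2.INTER_CUBIC))
a=cv2.imread("pics/top1z.png");b=cv2.imread("pics/scene1z.png")
b=cv2.resize(b,None,fx=.43,fy=.43); c=np.zeros((max(a.shape[0],b.shape[0]),a.shape[1]+b.shape[1],3),np.uint8);c[:a.shape[0],:a.shape[1]]=a;c[:b.shape[0],a.shape[1]:]=b
cv2.imwrite("pics/both1.png",c);print(c.shape)
E
```

```text
t 2.6 sel xy [-7.  76.6] z 118.5 yaw -0.15449658975384473 F [-1.4  0.6 -0.6] width 0.5321191475270975
(405, 798, 3)
```

View pics/both1.png

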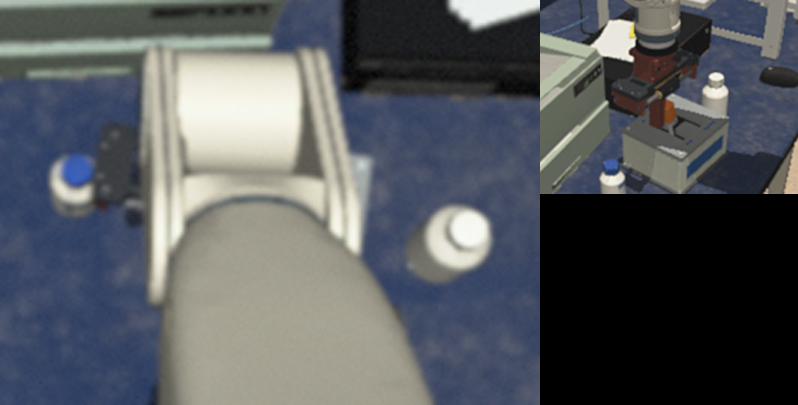

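View pics/scene1z.png

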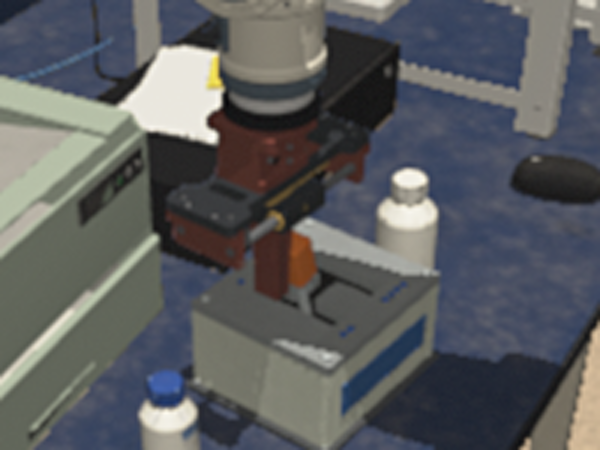

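The scene view shows the closed fingers at zoom pixel (270,265), just left of the orange knob at (300,260) and clear of the plate. I'll centre in x and push right.

Call:
carry_out:
  rows:
    - [[0.006,0,0],[0,0,0],1]
    - [[0,0,0],[0,0,0],1]
    - [[0,0.008,0],[0,0,0],1]
    - [[0,0.008,0],[0,0,0],1]
    - [[0,0.008,0],[0,0,0],1]
    - [[0,0.008,0],[0,0,0],1]
    - [[0,0.008,0],[0,0,0],1]
    - [[0,0.008,0],[0,0,0],1]
    - [[0,0,0],[0,0,0],1]

```text
t: 3.45
ee_pos: [541.0, -43.8, 122.1]
orientation: [3.132, -0.244, -0.0]
ft_force: [0.2, 0.1, 0.4]
width: 0.6
```

```bash
python3 st.py
```

```text
t 3.45 sel xy [ 2.2 27.9] z 122.1 yaw -0.15555224101349574 F [0.2 0.1 0.4] width 0.5961100059415142
```

Call:
carry_out:
  rows:
    - [[0,0.008,0],[0,0,0],1]
    - [[0,0.008,0],[0,0,0],1]
    - [[0,0.008,0],[0,0,0],1]
    - [[0,0.006,0],[0,0,0],1]
    - [[0,0.005,0],[0,0,0],1]
    - [[0,0.003,0],[0,0,0],1]
    - [[0,0,0],[0,0,0],1]

```text
t: 4.03
ee_pos: [535.2, -80.4, 122.0]
orientation: [3.132, -0.243, -0.001]
ft_force: [0.4, -0.3, 0.4]
width: 0.6
```

```bash
python3 st.py; python3 - <<'E'
from h import *
im=imaging.get_image("scene")[:,:,::-1]
cv2.imwrite("pics/scene2z.png",cv2.resize(im[80:230,220:400],None,fx=4,fy=4,interpolation=cv2.INTER_CUBIC))
E
```

```text
t 4.0333 sel xy [ 2.2 -9.2] z 122.0 yaw -0.15482592955236715 F [ 0.4 -0.3  0.4] width 0.5622654989011197
```

View pics/scene2z.png

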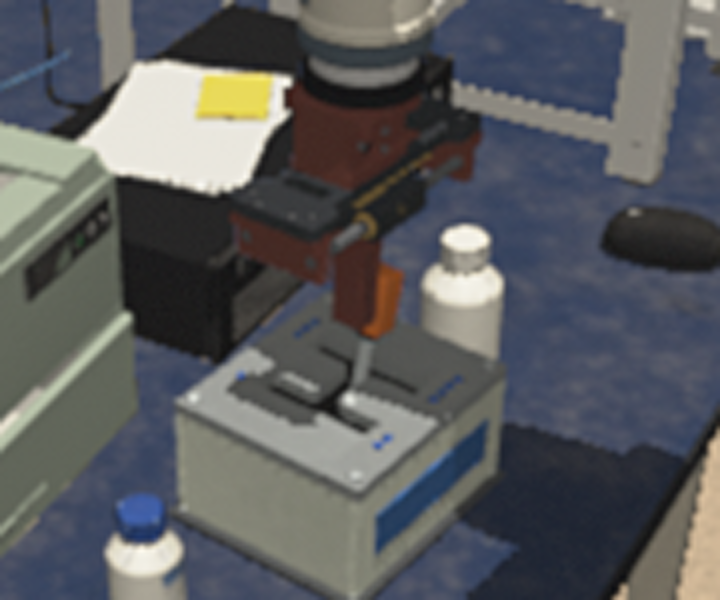

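The lever is now to the right, leaning past upright with the knob at zoom pixel (385,300), roughly a ≈ 0.32. I'll press on in small steps to its stop.

Call:
carry_out:
  rows:
    - [[0,0.002,0],[0,0,0],1]
    - [[0,0.002,0],[0,0,0],1]
    - [[0,0,0],[0,0,0],1]

```text
t: 4.33
ee_pos: [534.8, -83.7, 122.1]
orientation: [-3.132, 0.242, 0.0]
ft_force: [0.6, -0.1, -0.2]
width: -0.1
```

```bash
python3 st.py
```

```text
t 4.3333 sel xy [  2.3 -12.5] z 122.1 yaw 6.129193130142303 F [ 0.6 -0.1 -0.2] width -0.10190110506163089
```

Call:
carry_out:
  rows:
    - [[0,0.002,0],[0,0,0],1]
    - [[0,0,0],[0,0,0],1]

```text
t: 4.5
ee_pos: [534.5, -85.8, 122.1]
orientation: [3.132, -0.242, -0.0]
ft_force: [-0.5, 1.5, -1.0]
width: 0.5
```

```bash
python3 st.py
```

```text
t 4.5 sel xy [  2.3 -14.6] z 122.1 yaw -0.1540554610445788 F [-0.5  1.5 -1. ] width 0.5180879593645209
```

Call:
carry_out:
  rows:
    - [[0,0.002,0],[0,0,0],1]
    - [[0,0,0],[0,0,0],1]

```text
t: 4.67
ee_pos: [534.2, -87.8, 122.1]
orientation: [3.132, -0.242, -0.0]
ft_force: [-0.1, 0.2, 0.1]
width: 0.4
```

```bash
python3 st.py; python3 st.py
```

```text
t 4.6667 sel xy [  2.3 -16.7] z 122.1 yaw -0.1541892758115761 F [-0.1  0.2  0.1] width 0.35981229378646573
t 4.6667 sel xy [  2.3 -16.7] z 122.1 yaw -0.1541892758115761 F [-0.1  0.2  0.1] width 0.35981229378646573
```

Call:
carry_out:
  rows:
    - [[0,0.002,0],[0,0,0],1]
    - [[0,0,0],[0,0,0],1]

```text
t: 4.83
ee_pos: [533.9, -89.9, 122.1]
orientation: [3.132, -0.242, 0.0]
ft_force: [-0.2, 0.8, 0.1]
width: 0.2
```

```bash
python3 st.py; python3 - <<'E'
from h import *
im=imaging.get_image("scene")[:,:,::-1]
cv2.imwrite("pics/scene3z.png",cv2.resize(im[120:220,250:370],None,fx=6,fy=6,interpolation=cv2.INTER_CUBIC))
E
```

```text
t 4.8333 sel xy [  2.3 -18.7] z 122.1 yaw -0.15423462050102307 F [-0.2  0.8  0.1] width 0.16328698200975422
```

View pics/scene3z.png

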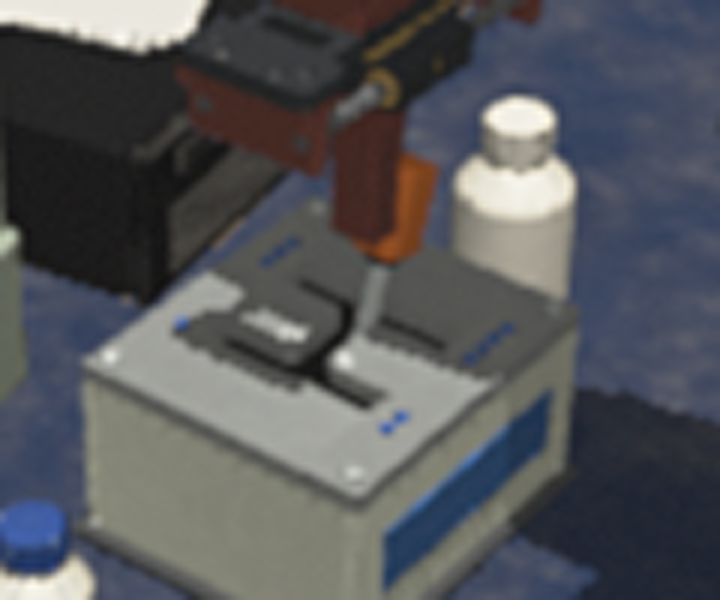

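```bash
cat > pk.py <<'E'
from h import *
C=np.array([534.5,-71.]); y=-.154; R=np.array([[np.cos(y),-np.sin(y)],[np.sin(y),np.cos(y)]])
def kp(a,f,p): # p: local (x,y,dist)
    x,yy,d=p
    # forward tilt about y then across tilt
    X=d*np.sin(f)+x*np.cos(f); Z=d*np.cos(f)-x*np.sin(f)
    Y=-Z*np.sin(a)+yy*np.cos(a); Z2=Z*np.cos(a)+yy*np.sin(a)
    w=R@[X,Y]+C; return [w[0],w[1],20+Z2]
E
python3 - <<'E'
from pk import *
for a in (.2,.25,.3,.36):
    P=[kp(a,0,p) for p in [(-13,-13,155),(-13,-13,110),(-13,13,110),(0,0,84)]]
    print(a,((proj('scene',P)-[250,120])*6+2.5).round(0).tolist())
im=cv2.imread("pics/scene3z.png")
E
```

```text
0.2 [[427.0, 172.0], [410.0, 265.0], [377.0, 282.0], [361.0, 315.0]]
0.25 [[436.0, 169.0], [417.0, 263.0], [384.0, 277.0], [366.0, 313.0]]
0.3 [[446.0, 168.0], [423.0, 262.0], [391.0, 273.0], [371.0, 311.0]]
0.36 [[456.0, 167.0], [430.0, 262.0], [400.0, 269.0], [377.0, 309.0]]
```

Call:
carry_out:
  rows:
    - [[0,0.002,0],[0,0,0],1]
    - [[0,0,0],[0,0,0],1]

```text
t: 5.05
ee_pos: [533.6, -91.8, 122.1]
orientation: [3.132, -0.242, -0.0]
ft_force: [0.2, 0.6, 0.9]
width: 0.4
```

```bash
python3 st.py; python3 - <<'E'
from h import *
im=imaging.get_image("scene")[:,:,::-1]
z=cv2.resize(im[120:220,250:370],None,fx=6,fy=6,interpolation=cv2.INTER_CUBIC)
c=np.array([534.5,-71.]);
from pk import R
for p,col in (((2.3,-20.7,122),(0,255,0)),((-7.7,-20.7,122),(0,255,255))):
    w=R@p[:2]+c; q=(proj('scene',[w[0],w[1],p[2]])[0]-[250,120])*6+2.5; print(q)
    cv2.circle(z,tuple(int(v) for v in q),3,col,-1)
cv2.imwrite("pics/scene4z.png",z)
E
```

```text
t 5.05 sel xy [  2.3 -20.7] z 122.1 yaw -0.15426080984156992 F [0.2 0.6 0.9] width 0.4179988653216716
[363.37398451 273.0802123 ]
[381.60872466 281.11880378]
```

View pics/scene4z.png

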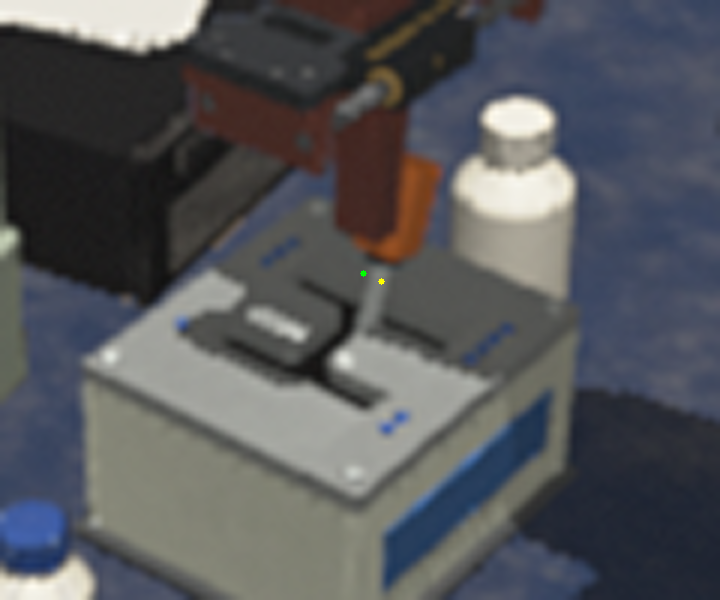

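Call:
carry_out:
  rows:
    - [[0,0.002,0],[0,0,0],1]
    - [[0,0.002,0],[0,0,0],1]
    - [[0,0,0],[0,0,0],1]

```text
t: 5.35
ee_pos: [533.0, -95.5, 122.1]
orientation: [-3.132, 0.243, -0.0]
ft_force: [0.2, 3.9, 0.1]
width: 0.6
```

```bash
python3 st.py; python3 - <<'E'
from h import *
im=imaging.get_image("scene")[:,:,::-1]
z=cv2.resize(im[120:220,250:370],None,fx=6,fy=6,interpolation=cv2.INTER_CUBIC)
cv2.imwrite("pics/scene5z.png",z)
E
```

```text
t 5.35 sel xy [  2.3 -24.4] z 122.1 yaw 6.128540875023233 F [0.2 3.9 0.1] width 0.5703318449943557
```

View pics/scene5z.png

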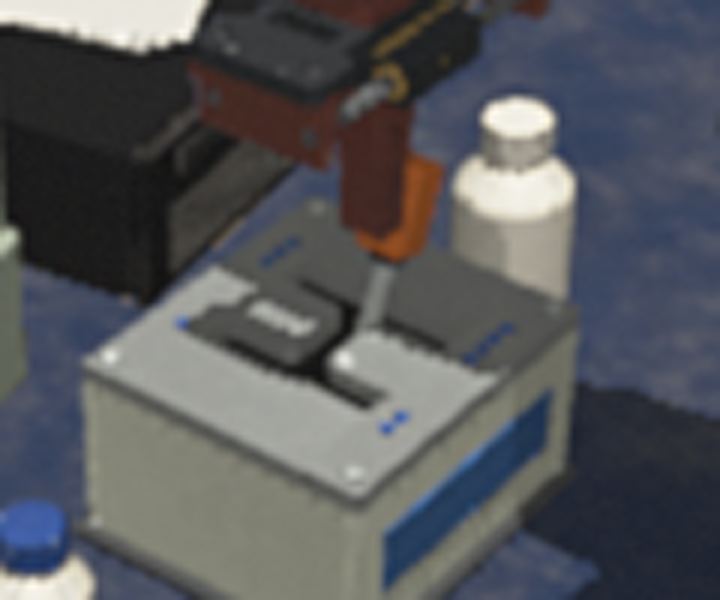

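Force is up to 3.9 N, so the lever is at its right-hand stop. The picture shows the stem at the right end of the channel, still in the cross channel. Next I'll back off left, go round behind the knob, and line up behind it.

Call:
carry_out:
  rows:
    - [[0,-0.01,0],[0,0,0],1]
    - [[0,-0.01,0],[0,0,0],1]
    - [[-0.015,0,0],[0,0,0],1]
    - [[-0.02,0,0],[0,0,0],1]
    - [[-0.015,0,0],[0,0,0],1]
    - [[0,0,0],[0,0,0],1]
    - [[0,0.015,0],[0,0,0],1]
    - [[0,0.015,0],[0,0,0],1]
    - [[0,0.011,0.004],[0,0,0],1]
    - [[0,0,0],[0,0,0],1]

```text
t: 6.23
ee_pos: [480.9, -109.8, 117.7]
orientation: [3.132, -0.244, 0.0]
ft_force: [0.5, -0.6, -0.9]
width: 0.3
```

```bash
python3 st.py; python3 - <<'E'
from h import *
from pk import *
im=imaging.get_image("scene")[:,:,::-1]
z=cv2.resize(im[120:220,250:370],None,fx=6,fy=6,interpolation=cv2.INTER_CUBIC)
cv2.imwrite("pics/scene6z.png",z)
for a in (.3,.36):
    P=[kp(a,0,p) for p in [(-13,-13,155),(-13,-13,110),(-13,13,110),(-13,13,155),(0,0,84)]]
    print(a,((proj('scene',P)-[250,120])*6+2.5).round(0).tolist())
E
```

```text
t 6.2333 sel xy [-47.  -46.6] z 117.7 yaw -0.15530399635112946 F [ 0.5 -0.6 -0.9] width 0.29459784884841317
0.3 [[446.0, 168.0], [423.0, 262.0], [391.0, 273.0], [414.0, 177.0], [371.0, 311.0]]
0.36 [[456.0, 167.0], [430.0, 262.0], [400.0, 269.0], [425.0, 172.0], [377.0, 309.0]]
```

View pics/scene6z.png

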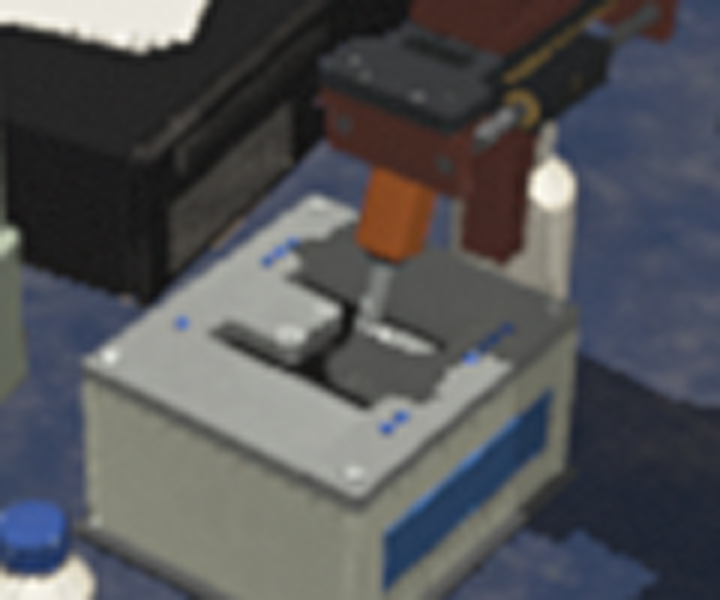

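The finger is now behind the knob in line with slots three and four, tip at zoom pixel (495,250), and the knob stayed right at (397,220). I'll lower 3 mm and push forward.

Call:
carry_out:
  rows:
    - [[0.008,0,0.003],[0,0,0],1]
    - [[0.008,0,0],[0,0,0],1]
    - [[0.008,0,0],[0,0,0],1]
    - [[0.008,0,0],[0,0,0],1]
    - [[0.008,0,0],[0,0,0],1]
    - [[0.008,0,0],[0,0,0],1]
    - [[0,0,0],[0,0,0],1]

```text
t: 6.87
ee_pos: [529.7, -116.2, 115.1]
orientation: [3.132, -0.242, 0.002]
ft_force: [0.1, 0.4, 0.0]
width: 0.5
```

```bash
python3 st.py; python3 - <<'E'
from h import *
im=imaging.get_image("scene")[:,:,::-1]
z=cv2.resize(im[120:220,250:370],None,fx=6,fy=6,interpolation=cv2.INTER_CUBIC)
cv2.imwrite("pics/scene7z.png",z)
E
```

```text
t 6.8667 sel xy [  2.2 -45.3] z 115.1 yaw -0.15394329291564002 F [0.1 0.4 0. ] width 0.45147690862010603
```

View pics/scene7z.png

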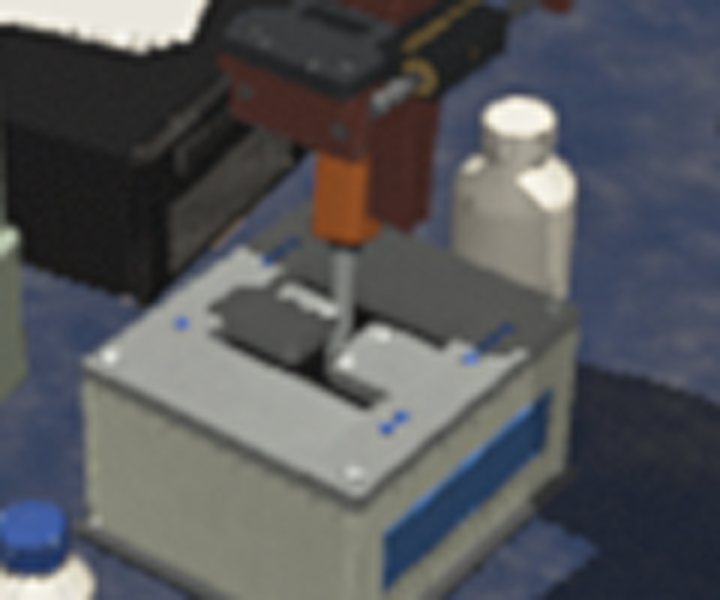

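The knob is moving forward along slot three, now at zoom pixel (345,200). I'll continue toward the forward stop.

Call:
carry_out:
  rows:
    - [[0.007,0,0],[0,0,0],1]
    - [[0.007,0,0],[0,0,0],1]
    - [[0.005,0,0],[0,0,0],1]
    - [[0.003,0,0],[0,0,0],1]
    - [[0,0,0],[0,0,0],1]

```text
t: 7.33
ee_pos: [550.4, -119.6, 115.2]
orientation: [3.132, -0.242, 0.001]
ft_force: [-0.2, 0.6, 0.4]
width: 0.3
```

```bash
python3 st.py
```

```text
t 7.3333 sel xy [ 23.2 -45.6] z 115.2 yaw -0.1542154759335355 F [-0.2  0.6  0.4] width 0.3148296325754732
```

Call:
carry_out:
  rows:
    - [[0.002,0,0],[0,0,0],1]
    - [[0.002,0,0],[0,0,0],1]
    - [[0,0,0],[0,0,0],1]

```text
t: 7.58
ee_pos: [553.7, -120.1, 115.1]
orientation: [3.132, -0.242, 0.0]
ft_force: [-1.0, 0.4, 0.3]
width: 0.6
```

```bash
python3 st.py; python3 - <<'E'
from h import *
from pk import *
im=imaging.get_image("scene")[:,:,::-1]
z=cv2.resize(im[120:220,250:370],None,fx=6,fy=6,interpolation=cv2.INTER_CUBIC)
cv2.imwrite("pics/scene8z.png",z)
for f in (.3,.34,.4):
    P=[kp(.35,f,p) for p in [(-13,13,110),(-13,13,155),(-13,-13,110),(0,0,90)]]
    print(f,((proj('scene',P)-[250,120])*6+2.5).round(0).tolist())
E
```

```text
t 7.5833 sel xy [ 26.5 -45.5] z 115.1 yaw -0.15423702552385118 F [-1.   0.4  0.3] width 0.5566190186571706
0.3 [[338.0, 246.0], [336.0, 144.0], [369.0, 238.0], [330.0, 284.0]]
0.34 [[329.0, 244.0], [324.0, 143.0], [361.0, 237.0], [324.0, 284.0]]
0.4 [[317.0, 243.0], [307.0, 142.0], [349.0, 235.0], [314.0, 284.0]]
```

View pics/scene8z.png

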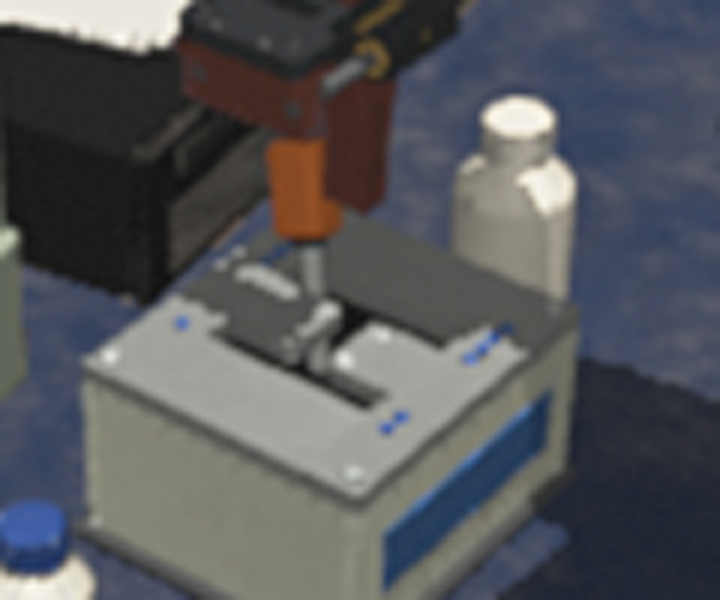

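Call:
carry_out:
  rows:
    - [[0.002,0,0],[0,0,0],1]
    - [[0.002,0,0],[0,0,0],1]
    - [[0,0,0],[0,0,0],1]

```text
t: 7.88
ee_pos: [557.2, -120.5, 114.9]
orientation: [-3.132, 0.242, 0.002]
ft_force: [-2.2, -0.0, 0.3]
width: 0.3
```

```bash
python3 st.py
```

```text
t 7.8833 sel xy [ 30.  -45.5] z 114.9 yaw 6.1290127509055585 F [-2.2 -0.   0.3] width 0.343426778744577
```

Call:
carry_out:
  rows:
    - [[0.002,0,0],[0,0,0],1]
    - [[0,0,0],[0,0,0],1]
    - [[0,0,0],[0,0,0],1]

```text
t: 8.13
ee_pos: [558.6, -120.7, 114.7]
orientation: [-3.132, 0.242, 0.003]
ft_force: [-4.0, 1.4, -0.6]
width: 0.5
```

```bash
python3 st.py
```

```text
t 8.1333 sel xy [ 31.4 -45.4] z 114.7 yaw 6.12909289221232 F [-4.   1.4 -0.6] width 0.5052726654830958
```

Call:
carry_out:
  rows:
    - [[0.002,0,0],[0,0,0],1]
    - [[0.001,0,0],[0,0,0],1]
    - [[0,0,0],[0,0,0],1]
    - [[0,0,0],[0,0,0],1]

```text
t: 8.47
ee_pos: [560.4, -120.9, 114.3]
orientation: [-3.132, 0.242, 0.007]
ft_force: [-7.5, 1.9, -0.8]
width: 0.5
```

```bash
python3 st.py; python3 - <<'E'
from h import *
im=imaging.get_image("scene")[:,:,::-1]
cv2.imwrite("pics/scene9z.png",cv2.resize(im[120:220,250:370],None,fx=6,fy=6,interpolation=cv2.INTER_CUBIC))
E
```

```text
t 8.4667 sel xy [ 33.2 -45.4] z 114.3 yaw 6.129101558798447 F [-7.5  1.9 -0.8] width 0.5169205886415114
```

View pics/scene9z.png

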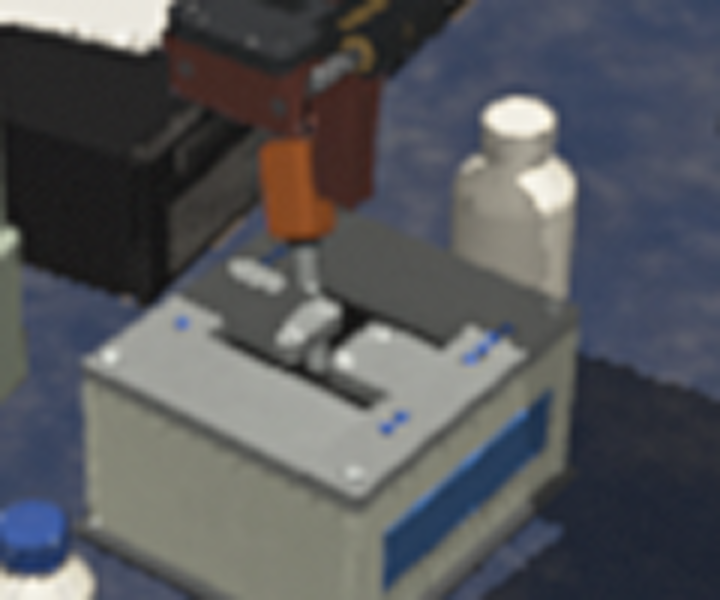

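Force has risen to 7.5 N, so the lever is home against its stop. The knob leans forward in slot three at zoom pixel (297,190). I'll back off straight, then up, then sideways out so the cameras can see.

Call:
carry_out:
  rows:
    - [[-0.01,0,0],[0,0,0],1]
    - [[-0.02,0,0],[0,0,0],1]
    - [[-0.03,0,0],[0,0,0],1]
    - [[0,0,-0.03],[0,0,0],1]
    - [[0,0,-0.03],[0,0,0],1]
    - [[0,0,-0.035],[0,0,0],1]
    - [[-0.03,0.03,0],[0,0,0],1]
    - [[-0.025,0.03,0],[0,0,0],1]
    - [[-0.02,0.035,0],[0,0,0],1]
    - [[-0.02,0.035,0],[0,0,0],1]
    - [[-0.01,0.038,0],[0,0,0],1]
    - [[-0.01,0.038,0],[0,0,0],1]

```text
t: 9.52
ee_pos: [357.9, -299.5, 211.2]
orientation: [3.13, -0.241, 0.006]
ft_force: [-0.0, 0.4, -0.7]
width: 0.5
```

Call:
carry_out:
  rows:
    - [[-0.008,0.038,0],[0,0,0],1]
    - [[-0.008,0.038,0],[0,0,0],1]
    - [[-0.008,0.038,0],[0,0,0],1]
    - [[-0.008,0.03,0],[0,0,0],1]
    - [[0,0,0],[0,0,0],1]
    - [[0,0,0],[0,0,0],1]

```text
t: 10.02
ee_pos: [304.4, -436.8, 210.5]
orientation: [3.13, -0.247, 0.003]
ft_force: [0.2, 0.8, -0.2]
width: -0.0
```

```bash
python3 st.py; python3 - <<'E'
from h import *
from pk import *
ims={}
for n,(x,y,w,h) in {"top":(255,165,180,110),"scene":(250,120,120,100)}.items():
    im=imaging.get_image(n)[:,:,::-1].copy(); cv2.imwrite(f"pics/{n}_f.png",im)
    cv2.imwrite(f"pics/{n}_fz.png",cv2.resize(im[y:y+h,x:x+w],None,fx=4,fy=4,interpolation=cv2.INTER_CUBIC))
    m=cv2.inRange(cv2.cvtColor(im,cv2.COLOR_BGR2HSV),(3,150,90),(16,255,255)); k,l,st,c=cv2.connectedComponentsWithStats(m)
    for i in range(1,k):
        if x<c[i][0]<x+w and y<c[i][1]<y+h and st[i][4]>20: print(n,st[i],c[i].round(1)); ims[n]=c[i]
K,d=tri(ims['top'],ims['scene']); print("knob sel",(R.T@(K[:2]-C)).round(1),K.round(1),d)
for f in (.3,.34,.4): print(f,[ (R.T@(np.array(kp(.36,f,(0,0,q)))[:2]-C)).round(1).tolist() for q in (132.5,140)])
E
```

```text
t 10.0167 sel xy [-171.3 -396.7] z 210.5 yaw -0.15726293025141566 F [ 0.2  0.8 -0.2] width -0.04105308584927917
top [358 188  15  15 153] [364.9 195. ]
scene [294 142  12  18 188] [299.5 150.7]
knob sel [ 52.7 -41.6] [ 580.2 -120.2  136.3] 2.501385352385534
0.3 [[39.2, -44.6], [41.4, -47.1]]
0.34 [[44.2, -44.0], [46.7, -46.5]]
0.4 [[51.6, -43.0], [54.5, -45.4]]
```

View pics/top_fz.png

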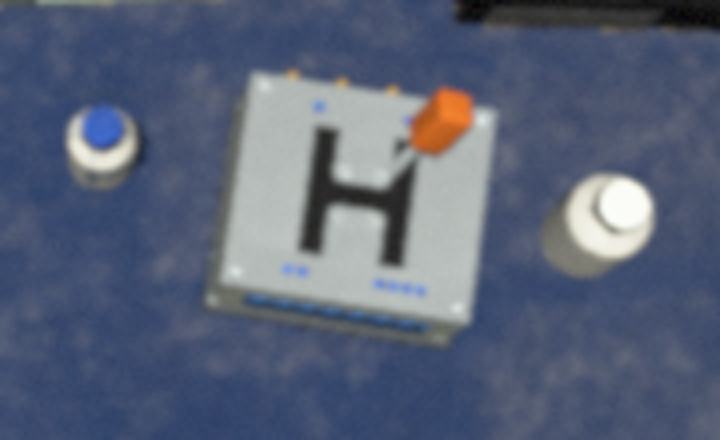

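View pics/scene_f.png

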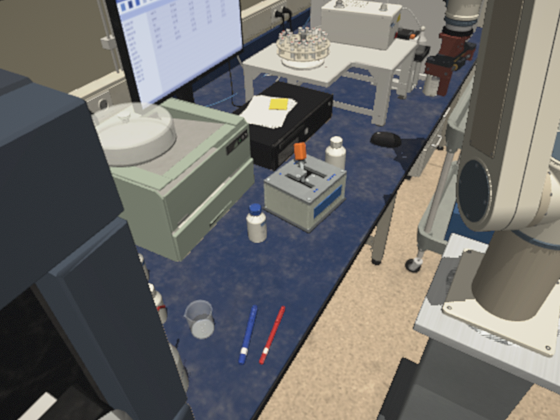

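The top view shows the knob forward right over slot three at zoom pixel (443,120), triangulated at (52.7, -41.6, 136). A fully home lever should read (51.6, -43, 134). The bottles are at the same pixels as before, and the arm is clear and at rest.

```bash
python3 -c "
from workcell import close_job,readout
print(abs(readout.get_obs()['qvel']).max()); print(close_job())"
```

```text
0.020840438151172685
the job is handed in; nothing more can be done
None
```

The selector lever is in slot three. I handed the job in at about 10 s of the 42 s allowed; no verdict was reported.

- **Across:** With the fingers shut, I pushed the knob right along the cross channel until the force rose to about 4 N at its stop.
- **Forward:** I then went round behind the knob and pushed it forward into slot three until the force rose to about 7.5 N. After that I backed off, lifted and withdrew.
- **Lever position:** The two cameras put the knob at (52.7, -41.6) mm in the selector frame and 136 mm high. A fully home lever should be at (51.6, -43.0, 134), so this matches a forward tilt of about 0.40 rad and an across tilt of about 0.34 rad.
- **Surroundings:** The two bottles beside the selector are at the same pixels as at the start. The tuning bottle, beaker and pens were only checked by eye in the last picture, and the arm never went near them. The last force reading was within noise and the arm was clear of everything.

**Disagreements:**
- The closed fingertips looked roughly 10 mm higher in the picture than the reported tool position, and contact came about 10 mm further on than the given finger thickness implied. I therefore found both stops by force rather than by position.
- The two camera rays to the knob missed each other by 2.5 mm at the last check, slightly over the stated calibration of about 2 mm.

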